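# Stamp a jar and hold the mirror for its photo

### The arm

A 7-joint arm with a two-finger parallel gripper is mounted at the origin on the work surface. World frame = base frame: x ahead of the robot, y to its left, z up, the work surface at z = 0. Lengths are in mm, angles in rad, forces in N, time in s.
With the tool pointing down it reaches from about 400 to 875 mm from the base axis. Payload 4.4 kg.
Tool frame: the origin (TCP) lies at the very end of the fingers, on their centre line; the grasp point (between the pads) lies 19 mm behind it; y points along the fingers, z is the direction in which the jaws open and shut, and the axes are right-handed (so a half turn about y gives the same grasp; the last joint's range is limited). The gripper opens to 85 mm and grips with 20 to 120 N. Pads are 22 mm wide; open, the fingers measure 114 mm over their backs; the gripper's body (76 mm by 85 mm) begins 54 mm behind the grasp point. The pads swing forward as they close: fully open they stand 13 mm farther back than shut.
Start: joints at [-1.189, 0.628, 0.038, 1.517, -0.027, 0.996, -0.02], TCP at [281.419, 585.936, 231.313] pointing down, gripper open.
Joint ranges: [-3.06, 3.06], [-0.37, 2.12], [-1.25, 1.32], [0.18, 2.47], [-1.1, 4.24], [0.23, 1.98], [-2.94, 2.94]. Speed limits (rad/s): [2.57, 2.57, 3.14, 3.14, 3.14, 3.14, 3.14].

### API

Orientations are given as [roll, pitch, yaw] about the fixed x, y, z axes, in that order (R = Rz(yaw) Ry(pitch) Rx(roll)).
In Python, from cell import ctrl, imaging, finish_job gives the robot as it stands.
- The arm moves only by the shell command python3 -m inch 'ROWS'. ROWS is JSON, one flat list of numbers, 7 for each row, row after row: the opening, from 0 (shut) to 1 (fully open), then the shift along the tool's x, y, z in cm, then the turn, a rotation vector about the tool's x, y, z in degrees. A call has 1 to 12 rows; each row is the pose to reach, as a shift and turn from the pose commanded when the call began, along the tool's axes at that moment; what a row does not reach only later rows make up. A row lasts 1/10 s, in which the tool goes at most 50 mm and 8.59 degrees, less where a joint would pass 70% of its speed; a pose out of reach is approached as far as the arm can. A call with a gripper value outside its range is refused whole. The fingers move at their own pace and stop on an object; the grip force is fixed at half the most. Time passes only in rows, so rows that repeat a pose let the fingers close. It gives the time, the measured TCP pose, the force and the opening at its end, in the units of the state.
- ctrl.read_state(): the state, without advancing time (a new reading comes with each control period).
- imaging.get_image(name): name is "scene" or "side" or "wrist"; returns a dict with "img" (420x560x3 uint8, red, green, blue), "fx", "fy", "cx", "cy" (pixels), "dist" ([k1, k2, p1, p2, k3] as OpenCV has them; the pictures are not rectified), "R" (3x3) and "t" (3): a world point X has camera coordinates R X + t. Camera axes: x right, y down, z forward; pixel columns grow to the right and rows downward; lengths in mm; the calibration is good to about 2 mm. A picture is of the moment at which its call begins. There is no depth.
- finish_job(): hands the job in, once; it reports no verdict.
The state is a dict: "clock": time; "qpos": joint angles; "qd": joint speeds; "tau": joint torques, N m; "eef_pos": TCP position; "tool_rot": TCP orientation; "force": force on the tool from outside, world axes, zero at the start; "torque": the same for the moment, N m; "width": finger opening in mm.
Only numpy, scipy, OpenCV 4.12 (cv2) and the standard library are available. Lean on these libraries where they do the work, as an engineer would, in place of code of your own. Each camera call takes 0.05 s, during which the arm holds its last target.

### The job

Pick up the small grain jar with the round button on its lid, stand it centred on the stamper's sprung plate and press it fully down, then let it come back up and leave it standing upright there. Then turn the inspection mirror by its grip until the fixed camera sees the jar's lid button centred in the mirror, and hold it there: the mirror is sprung and swings back if released, so finish while still holding it still. Do not knock over or shift the other goods.

Things in the scene. Friction and masses are not known exactly. Their poses are not given: they have to be found in the camera images.
- jar: closed jar of grain, 0.25 to 0.46 kg: body 58 mm across, beige; cream lid 62 mm across from 76 to 100 mm above the base; a round button 18 mm across and 8 mm high on the middle of the lid. Origin: centre of its underside, z up. The only jar with a button: the amber jars near it (71 mm across, 78 mm tall, brown flat lids, loose) and the big grain jars are other goods
- jar_seal (a point): middle of the button on the jar's lid, on the jar's axis, 104 mm above its base: the marker to be seen in the mirror
- stamper: date stamper, fixed: grey block 110 x 110 mm, 28 mm high, with the sprung round plate in its middle and a small dark foot block on its +x side. Origin: centre of its underside
- plate_top (a point): centre of the top face of the stamper's aluminium plate (68 mm across); 40 mm above the table when up, 30 mm when fully down
- plate (a joint): travel of the stamper's plate: 0 up, 0.010 m fully down. It starts to sink at about 8 N and is fully down at about 14 N, so the jar's weight does not move it; it springs back up
- stand: mirror stand, fixed: dark base plate 100 x 110 mm and 12 mm high, a post that carries the mirror, and a rail along its own +x to a post with a small grey camera. Origin: on the table, on the mirror's upright pivot axis; its +x points from the pivot axis to the camera
- lens (a point): centre of the camera's lens, 180 mm from the mirror's pivot axis along the stand's +x, 145 mm above the table; the camera looks straight at the pivot axis
- mirror: flat mirror, 96 x 96 mm with its black frame, 11 mm thick, upright. Origin: in the reflecting face at its centre, on the stand's upright pivot axis, 145 mm above the table; +x is the normal out of the reflecting face. At rest +x points at the camera; it turns anticlockwise from above, up to 1.4 rad; a spring pulls it back with 0.005 N m at rest plus 0.05 N m per rad
- mirror_grip (a point): point at which to grip the mirror: an aluminium upright tab on its top edge, on the pivot axis, 73 mm above the mirror's centre (218 mm above the table). The tab is 10 mm thick along the mirror's +x, 30 mm wide along the mirror's y, and reaches from 193 to 234 mm above the table
- sight: the camera's line of sight after the mirror (nothing to be seen there): origin at the mirror's centre, +x along the line of sight reflected by the mirror as it now stands; it turns twice as far as the mirror. Marker centred: its y in this frame is 0 and its x positive; the mirror's normal then halves the horizontal angle between the directions from the pivot axis to lens and marker
- amber_a: loose amber jar, 71 mm across, 78 mm tall, brown lid; leave it. Origin under its centre
- amber_b: another amber jar, the same; leave it
- bottle0: loose yellow juice bottle, 68 mm across, 244 mm tall; leave it. Origin under its centre
- bottle1: another such bottle; leave it
- bottle2: another such bottle; leave it
- oats0: loose big grain jar, 90 mm across, 140 mm tall, cream flat lid; leave it. Origin under its centre
- oats1: another such big jar; leave it
- card: blank paper card 68 mm tall and 90 mm wide in a wooden foot; leave it. Origin under its centre
Things that resemble listed ones, but are neither listed nor needed, are in the scene too. What is shaped like the jar but green, purple or yellow is not meant.

How it is judged (in metres and radians):
On the way, in this order (a step that is already met when the one before it is completed fails the run):
1. the held jar presses the stamper's plate fully down (at least 8.5 of 10 mm) (value of joint plate above 0.0085 m and contact force between jar and stamper above 6 N and contact force between the fingers and jar above 1 N and horizontal distance between jar and plate_top below 0.016 m), for 0.2 s.
2. the jar is let go and stands upright on the raised plate (horizontal distance between jar and plate_top below 0.016 m and z of jar in the frame of plate_top between -0.006 and 0.006 m and angle between jar's own z axis and vertical below 0.1 rad and value of joint plate below 0.003 m and contact force between the fingers and jar below 0.1 N), for 0.3 s.
At the end, for the whole second after the job is handed in: The jar stands upright on the raised plate, within 16 mm of its centre and not touched; the fingers still hold the mirror, which is still, turned so that the camera's reflected line of sight passes within 25 mm of the axis of the jar's button (all of step 2 and y of jar_seal in the frame of sight between -0.025 and 0.025 m and x of jar_seal in the frame of sight above 0.1 m and angular speed of mirror below 0.05 rad/s and contact force between the fingers and mirror above 1 N); the arm keeps its last pose, push and grip.
It fails at once if other goods moved by more than 25 mm (distance of any of amber_a, amber_b, bottle0, bottle1, bottle2, oats0, oats1, card from where it was at the start of the episode above 0.025 m).
It fails at once if the jar is tipped over (angle between jar's own z axis and vertical above 0.6 rad).
It also fails if it takes over 64 s, if anything falls off the work surface, if the arm or the gripper's body presses on something with over 40 N, if the wrist force passes 120 N, or if a joint passes its speed limit or range.

## Working session

There is one attempt and no reset: what is moved stays moved. The work goes in short steps, Python scripts to look and compute and a shell command to move; the robot and the scene stay as the last step left them, time stands still between calls to the robot, and variables do not carry over. Pictures are saved under pics/ and viewed, and the job is handed in when it is done.

```bash
ls; mkdir -p pics; python3 - <<'E'
from cell import ctrl, imaging
import cv2
print(ctrl.read_state())
for n in ["scene","side","wrist"]:
    d=imaging.get_image(n); cv2.imwrite(f"pics/{n}0.png",d["img"][:,:,::-1])
    print(n,{k:(v if k!="img" else None) for k,v in d.items()})
E
```

```text
pics
{'clock': 0.0, 'qpos': array([-1.18878471,  0.6293262 ,  0.03842787,  1.51837192, -0.02700039,
        0.99631137, -0.02001035]), 'qd': array([ 0.00024164, -0.00126094, -0.00034967, -0.0005062 ,  0.00108857,
        0.00179787, -0.00153078]), 'tau': array([-2.32614620e-04, -5.63408446e+01,  1.22583356e+00, -1.93441057e+01,
        1.07788263e-02,  1.06957546e-02,  2.34615169e-05]), 'eef_pos': array([281.13964005, 585.35598509, 230.40050423]), 'tool_rot': array([-1.57269558e+00, -1.56530468e-05, -4.47810855e-01]), 'force': array([0.02537857, 0.06516241, 0.20416063]), 'torque': array([0.08170068, 0.00242301, 0.00585222]), 'width': 85.41590723441817}
scene {'img': None, 'fx': 467.4441725112506, 'fy': 467.4441725112506, 'cx': 280.4065380874299, 'cy': 209.50914266522614, 'dist': array([-0.12096892,  0.        ,  0.        ,  0.        ,  0.        ]), 'R': array([[-0.2200321 ,  0.97542436, -0.01154085],
       [ 0.57301041,  0.1196646 , -0.81076473],
       [-0.78945864, -0.1850073 , -0.58525837]]), 't': array([ 134.52129707, -190.11910033, 1764.52493448])}
side {'img': None, 'fx': 546.7613577252115, 'fy': 546.7613577252115, 'cx': 278.6566633499248, 'cy': 216.085259154449, 'dist': array([-0.18408381,  0.        ,  0.        ,  0.        ,  0.        ]), 'R': array([[ 0.83489726, -0.55011039,  0.01803133],
       [-0.30864137, -0.49504411, -0.81220184],
       [ 0.45572697,  0.67253988, -0.58309779]]), 't': array([-464.62399946,  306.36190215, 1276.11567359])}
wrist {'img': None, 'fx': 311.7885504475217, 'fy': 311.7885504475217, 'cx': 283.3176155731843, 'cy': 208.97248768450484, 'dist': array([-0.03555177,  0.        ,  0.        ,  0.        ,  0.        ]), 'R': array([[ 0.43280607,  0.90148555, -0.00164358],
       [ 0.86786976, -0.41617239,  0.27129802],
       [ 0.24388723, -0.11884584, -0.96249399]]), 't': array([-648.8889936 ,  -34.61534461,  379.06815782])}
```

View pics/scene0.png

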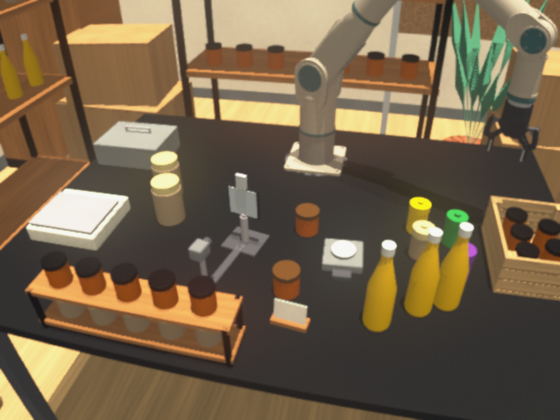

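View pics/side0.png

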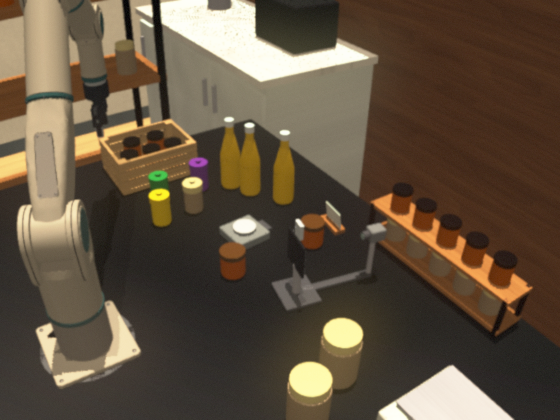

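View pics/wrist0.png

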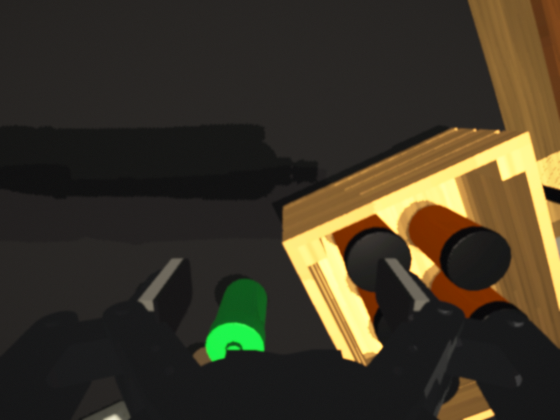

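Scene view: the beige jar with the cream lid is at about (424,235) in scene and (193,190) in side. What could be mistaken for it: yellow (419,212), green (456,222), purple (470,250), and the big oats jars (165,170) and (168,200). I choose the beige one and will crop in to check it.

```bash
python3 - <<'E'
import cv2
a=cv2.imread("pics/scene0.png"); b=cv2.imread("pics/side0.png")
def c(im,x0,y0,x1,y1,s,n):
    o=cv2.resize(im[y0:y1,x0:x1],None,fx=s,fy=s,interpolation=cv2.INTER_CUBIC); cv2.imwrite("pics/"+n,o)
c(a,310,190,510,340,4,"cA.png")
c(b,130,110,330,260,4,"cB.png")
c(a,180,165,320,270,5,"cC.png")
c(b,260,200,400,305,5,"cD.png")
E
```

```text
(no output)
```

View pics/cA.png

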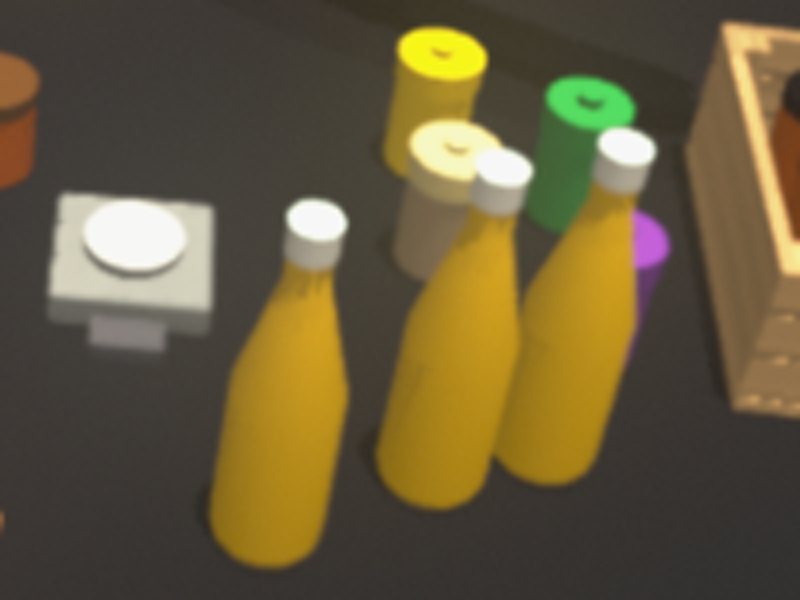

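View pics/cB.png

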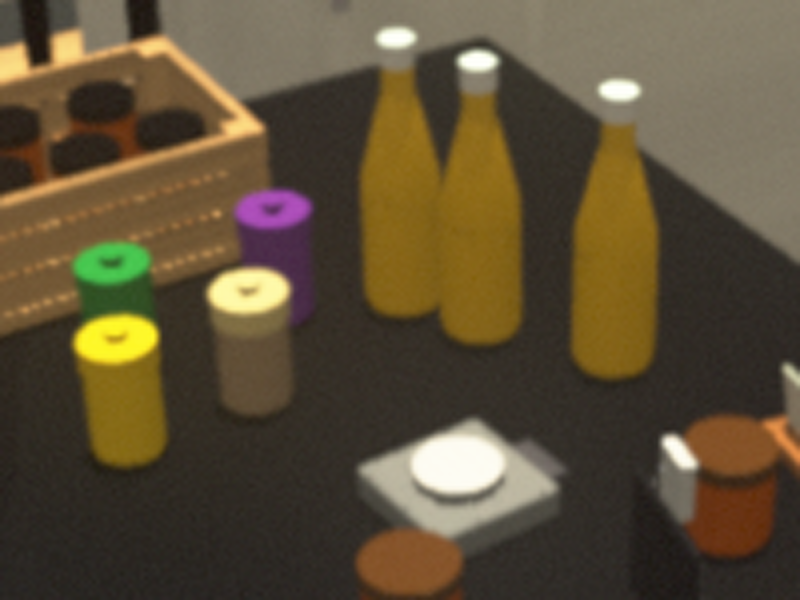

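View pics/cC.png

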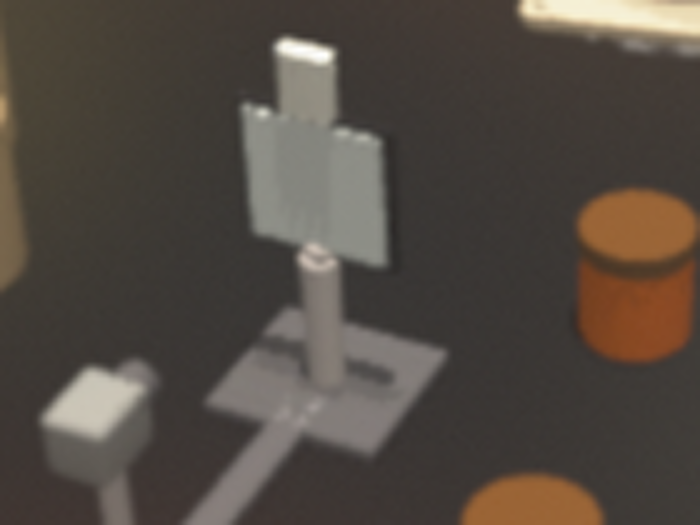

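View pics/cD.png

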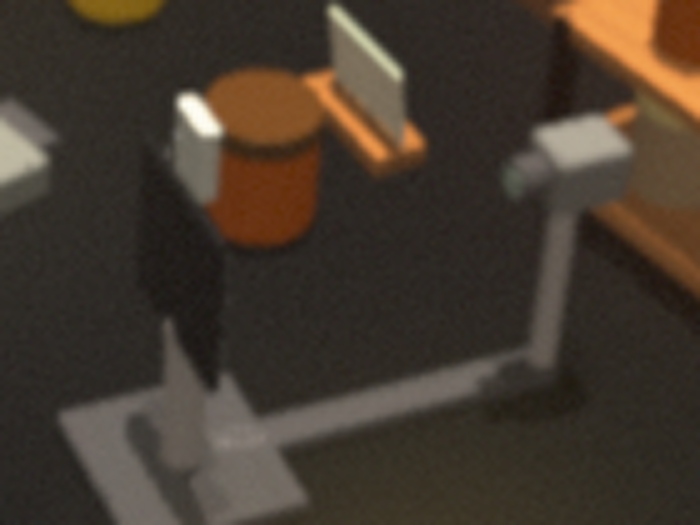

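Crops confirm it: the beige jar has a cream lid and a button at scene (424,227), side (192,182). The plate centre is at scene (343.5,249) and side (244.5,226.5). The tab top is at scene (241,175) and side (300,223). Next I triangulate these.

```bash
cat > h.py <<'E'
import numpy as np, cv2, pickle
def ray(d,p):
    K=np.array([[d["fx"],0,d["cx"]],[0,d["fy"],d["cy"]],[0,0,1]])
    u=cv2.undistortPoints(np.array([[p]],float),K,np.array(d["dist"]))[0,0]
    R=np.array(d["R"]);return -R.T@d["t"], R.T@np.array([u[0],u[1],1])
def atz(d,p,z):
    c,v=ray(d,p); return c+v*(z-c[2])/v[2]
def tri(ds,ps):
    A=np.zeros((3,3));b=np.zeros(3)
    for d,p in zip(ds,ps):
        c,v=ray(d,p);v=v/np.linalg.norm(v);M=np.eye(3)-np.outer(v,v);A+=M;b+=M@c
    return np.linalg.solve(A,b)
def proj(d,X):
    K=np.array([[d["fx"],0,d["cx"]],[0,d["fy"],d["cy"]],[0,0,1]])
    return cv2.projectPoints(np.array([X],float),cv2.Rodrigues(np.array(d["R"]))[0],np.array(d["t"],float),K,np.array(d["dist"]))[0][0,0]
E
python3 - <<'E'
from h import *
from cell import imaging
s=imaging.get_image("scene");d=imaging.get_image("side")
np.set_printoptions(precision=1,suppress=True)
for n,a,b,z in [("jar",(424.2,226.7),(192,182),106),("plate",(343.5,249.2),(244.5,226.5),40),
 ("tab",(241.2,175),(299.8,222.8),234),("lens",(208,240),(363.4,234.4),145),
 ("ambA",(306.5,210.5),(232.5,251),78),("ambB",(287,271),(312,222),78),
 ("bot1",(388.7,244.5),(284.5,133),244),("bot2",(435.5,231.5),(249.2,125.5),244),("bot3",(466,227),(229,120),244),
 ("yel",(420.5,203),(159.5,194),100),("grn",(457,215),(158,176),100),("mir c",(243,202),(297,251),145),("purple",(472,249),(198.5,162),100)]:
    print(n,tri([s,d],[a,b]),atz(s,a,z)[:2],atz(d,b,z)[:2])
# stamper corners top z=28
for p in [(61,195),(214,203),(212,306),(52,299)]: print("st",atz(s,(310+p[0]/4,190+p[1]/4),28))
# rail + base plate corners
for p in [(288,308),(447,350),(372,458),(207,402)]: print("base",atz(s,(180+p[0]/5,165+p[1]/5),12))
E
```

```text
jar [477.4 372.7  99.4] [485.3 371.9] [473.2 361.8]
plate [541.  162.2  35.8] [544.7 163.2] [538.3 155.9]
tab [ 528.9 -123.3  232.7] [ 529.3 -121.9] [ 528.1 -126.5]
lens [ 707.8 -160.7  148.7] [ 702.6 -161.7] [ 711.7 -158.6]
ambA [433.2  39.2  73.9] [438.8  40.1] [430.8  34.8]
ambB [693.6  36.1  70.8] [700.8  37.9] [687.5  28.1]
bot1 [748.3 268.  241.7] [749.9 268.6] [745.4 262.5]
bot2 [683.1 368.4 241.8] [684.4 368.9] [680.4 362.3]
bot3 [650.2 438.4 240.3] [653.8 438. ] [646.2 429.8]
yel [364.4 364.5  99.3] [363.8 365.2] [364.1 361.8]
grn [402.3 466.7  98. ] [402.8 467.4] [401.1 460.6]
mir c [ 527.  -122.7  145.5] [ 526.6 -123.1] [ 527.3 -122. ]
purple [552.9 489.6  96.4] [548.1 494.7] [549.4 471. ]
st [495.5 105.9  28. ]
st [482.2 214.2  28. ]
st [590.6 221.7  28. ]
st [605.4 116.   28. ]
base [ 473.3 -163.9   12. ]
base [492.6 -60.   12. ]
base [594.5 -78.1  12. ]
base [ 567.7 -184.    12. ]
```

```bash
python3 -m inch '[1,2.5,0,-1,0,0,0, 1,6,0,-2.4,0,0,0, 1,10,0,-4,0,0,0, 1,14,0,-5.6,0,0,0, 1,18,0,-7.2,0,0,0, 1,21,0,-8.4,0,0,0, 1,22,0,-8.8,0,0,0, 1,22,0,-8.8,0,0,0, 1,22,0,-8.8,0,0,0]'
python3 - <<'E'
from h import *
from cell import imaging,ctrl
w=imaging.get_image("wrist"); cv2.imwrite("pics/w1.png",w["img"][:,:,::-1]);pickle.dump(w,open("w1.pkl","wb"))
s=ctrl.read_state();print(s["eef_pos"],s["tool_rot"],s["qpos"]); print(-w["R"].T@w["t"], w["R"]@s["eef_pos"]+w["t"], proj(w,s["eef_pos"]))
E
```

```text
clock: 1.15
eef_pos: [440.2, 413.0, 231.2]
tool_rot: [-1.57, 0.002, -0.446]
force: [-0.9, -0.2, 0.1]
width: 85.0
[439.76522068 413.49208402 231.2201409 ] [-1.57014841  0.00175505 -0.44473757] [-0.82233305  0.56024599  0.03534801  1.65359986 -0.02579873  0.92815035
  0.34913586]
[377.45924708 442.70089147 374.03456412] [  0.41252066  27.75389273 156.07914507] [284.1407531  264.35218804]
```

View pics/w1.png

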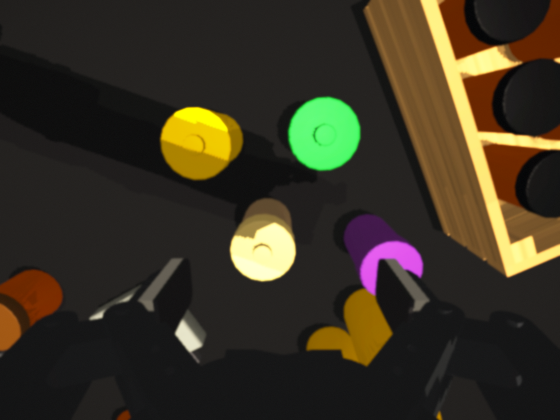

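Wrist view: the beige jar's button is at (262,251) and its lid centre is at about (263,246). The fingers are clear.

```bash
python3 - <<'E'
from h import *
w=pickle.load(open("w1.pkl","rb"))
im=w["img"][200:300,210:320,::-1]; cv2.imwrite("pics/w1c.png",cv2.resize(im,None,fx=6,fy=6,interpolation=cv2.INTER_CUBIC))
print(atz(w,(262,251),107), atz(w,(263,247),100))
E
```

```text
[472.92317692 375.42860017 107.        ] [472.17897225 376.35117433 100.        ]
```

View pics/w1c.png

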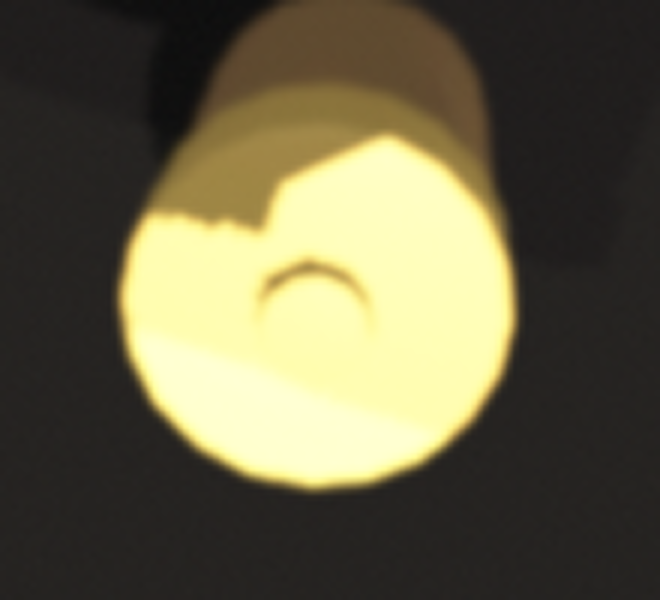

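```bash
python3 - <<'E'
from h import *
w=pickle.load(open("w1.pkl","rb"))
a=atz(w,(262.5,253),108); b=atz(w,(263,250.8),100); print(a,b)
m=(a+b)/2
e=np.array([440,413.2,0]); y=-0.446
D=m-e; print("tool x,z cm",(np.cos(y)*D[0]+np.sin(y)*D[1])/10,(-np.sin(y)*D[0]+np.cos(y)*D[1])/10)
E
```

```text
[474.54881123 375.20247858 108.        ] [475.65125653 374.6138368  100.        ]
tool x,z cm 4.818411966221174 -1.940536467606447
```

```bash
python3 -m inch '[1,2,0,-0.8,0,0,0, 1,4,0,-1.6,0,0,0, 1,4.8,1,-1.95,0,0,0, 1,4.8,3,-1.95,0,0,0, 1,4.8,5,-1.95,0,0,0, 1,4.8,7,-1.95,0,0,0, 1,4.8,7,-1.95,0,0,0, 1,4.8,7,-1.95,0,0,0]'
python3 - <<'E'
from h import *
from cell import imaging,ctrl
w=imaging.get_image("wrist"); cv2.imwrite("pics/w2.png",w["img"][:,:,::-1]);pickle.dump(w,open("w2.pkl","wb"))
s=ctrl.read_state();print(s["eef_pos"],s["tool_rot"])
E
```

```text
clock: 2.0
eef_pos: [475.3, 374.2, 160.9]
tool_rot: [-1.571, 0.001, -0.446]
force: [0.2, -0.6, 0.2]
width: 85.3
[476.03607457 374.23331107 161.70352218] [-1.56989855e+00  2.44237171e-04 -4.46379463e-01]
```

View pics/w2.png

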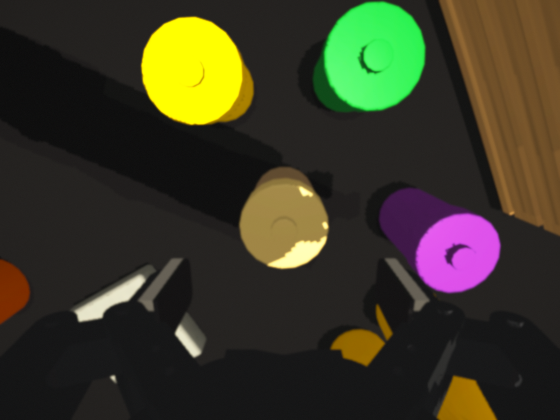

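The jar's button is at (284,227), in line with the midpoint of the fingers (x≈284). Descending to TCP z≈60.

```bash
python3 - <<'E'
from h import *
w=pickle.load(open("w2.pkl","rb"))
print(atz(w,(284,227),108),atz(w,(284.5,225),100))
E
python3 -m inch '[1,0,2,0,0,0,0, 1,0,4,0,0,0,0, 1,0,6,0,0,0,0, 1,0,8,0,0,0,0, 1,0,9.5,0,0,0,0, 1,0,10,0,0,0,0, 1,0,10,0,0,0,0, 1,0,10,0,0,0,0]'
```

```text
[473.48173393 375.28662224 108.        ] [474.80695882 375.04996262 100.        ]
clock: 2.85
eef_pos: [477.0, 373.5, 62.2]
tool_rot: [-1.569, -0.001, -0.448]
force: [0.4, 0.4, -0.1]
width: 85.2
```

```bash
python3 -m inch '[1,-0.2,0,0,0,0,0, 0.5,-0.2,0,0,0,0,0, 0.4,-0.2,0,0,0,0,0, 0.3,-0.2,0,0,0,0,0, 0.3,-0.2,0,0,0,0,0, 0.3,-0.2,0,0,0,0,0, 0.3,-0.2,0,0,0,0,0, 0.3,-0.2,0,0,0,0,0]'
python3 -m inch '[0.3,0,0,0,0,0,0, 0.3,0,-0.5,0,0,0,0,0.3,0,-1,0,0,0,0,0.3,0,-2,0,0,0,0,0.3,0,-4,0,0,0,0,0.3,0,-6,0,0,0,0,0.3,0,-8,0,0,0,0,0.3,0,-9,0,0,0,0,0.3,0,-9,0,0,0,0]'
python3 - <<'E'
from h import *
from cell import imaging,ctrl
for n in ["wrist","side"]:
  w=imaging.get_image(n); cv2.imwrite(f"pics/{n}3.png",w["img"][:,:,::-1]);pickle.dump(w,open(n+"3.pkl","wb"))
s=ctrl.read_state();print(s["eef_pos"],s["tool_rot"],s["force"],s["torque"])
E
```

```text
clock: 3.65
eef_pos: [474.9, 374.3, 62.2]
tool_rot: [-1.57, -0.0, -0.448]
force: [-1.3, 0.2, 5.1]
width: 60.8
clock: 4.55
eef_pos: [475.5, 374.5, 153.0]
tool_rot: [-1.568, -0.001, -0.448]
force: [0.4, -0.4, -2.3]
width: 60.7
[474.26098863 373.55588417 150.90855037] [-1.57153378e+00  3.68380775e-04 -4.47800512e-01] [ 0.23895828 -0.0390011  -3.01550232] [-0.01107718  0.08312759  0.01712721]
```

View pics/wrist3.png

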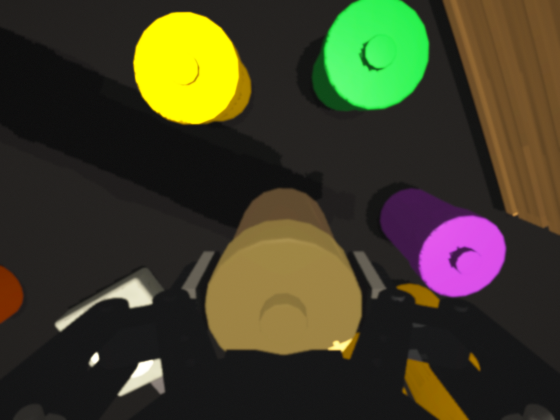

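View pics/side3.png

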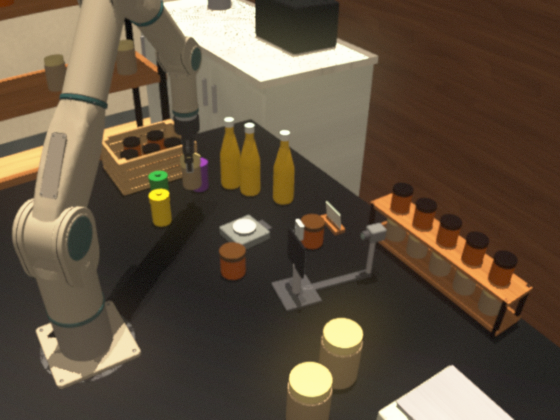

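Jar gripped (60.7 mm opening, about 3 N lifted, lid centred between pads). Next I move just past the plate so the wrist camera can locate it.

```bash
python3 -m inch '[0.3,1,-0.5,-0.7,0,0,0, 0.3,3,-1,-2,0,0,0, 0.3,6,-1.5,-4,0,0,0, 0.3,9,-2,-6.2,0,0,0, 0.3,12,-2,-8.4,0,0,0, 0.3,15,-2,-10.5,0,0,0, 0.3,18,-2,-12.6,0,0,0, 0.3,21,-2,-14.6,0,0,0, 0.3,22.5,-2,-15.7,0,0,0, 0.3,23,-2,-16,0,0,0, 0.3,23,-2,-16,0,0,0, 0.3,23,-2,-16,0,0,0]'
python3 - <<'E'
from h import *
from cell import imaging,ctrl
for n in ["wrist"]:
  w=imaging.get_image(n); cv2.imwrite(f"pics/{n}4.png",w["img"][:,:,::-1]);pickle.dump(w,open(n+"4.pkl","wb"))
s=ctrl.read_state();print(s["eef_pos"],s["tool_rot"],s["force"],s["torque"],s["qpos"])
E
```

```text
clock: 5.85
eef_pos: [611.7, 131.7, 170.9]
tool_rot: [-1.57, 0.002, -0.446]
force: [-0.2, 0.5, -3.0]
width: 60.9
[611.65914754 132.07865333 171.0078066 ] [-1.57026753  0.00171986 -0.44532464] [-0.59776174  0.80598705 -2.44016524] [-0.0088566  -0.0059812   0.00506935] [-0.26194888  0.65990976  0.00867911  1.64889978 -0.00922838  0.83379671
  0.87658744]
```

View pics/wrist4.png

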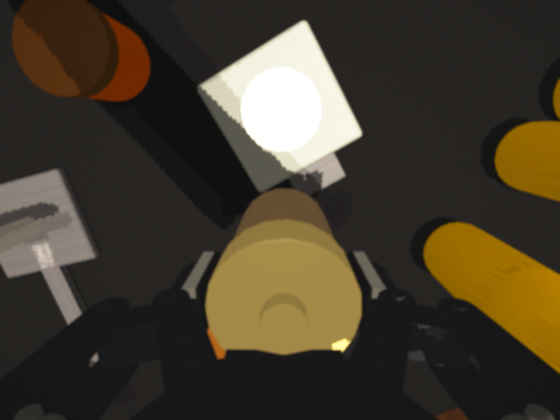

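```bash
python3 - <<'E'
from h import *
np.set_printoptions(precision=1,suppress=True)
w=pickle.load(open("wrist4.pkl","rb")); g=w["img"].min(axis=2)
print(g[105:115,275:290].mean(), g[60,300],g[130,340], g[40,290])
m=(g>245).astype(np.uint8); n,l,st,c=cv2.connectedComponentsWithStats(m)
for i in range(1,n):
    if st[i,4]>500: print(st[i],c[i])
i=l[110,281]; cs,_=cv2.findContours((l==i).astype(np.uint8),0,1); h=cv2.convexHull(max(cs,key=len)); e=cv2.fitEllipse(h); print(e)
print("plate",atz(w,e[0],40), [atz(w,p,40) for p in [(e[0][0]-e[1][0]/2,e[0][1]),(e[0][0]+e[1][0]/2,e[0][1])]])
cor=np.array([atz(w,p,28) for p in [(304,20),(361,132),(262,192),(198,88)]]);print(cor,cor.mean(0))
# lid top in hand z ~ 171-62+100
print("hand", atz(w,(284,302),209), atz(w,(284,315),217))
im=w["img"][180:400,180:400,::-1]; cv2.imwrite("pics/w4c.png",cv2.resize(im,None,fx=2.7,fy=2.7,interpolation=cv2.INTER_CUBIC))
E
```

```text
255.0 228 231 226
[ 241   67   81   84 5301] [281.1 108.8]
((281.0915832519531, 108.85161590576172), (80.22010040283203, 84.17353057861328), 171.13583374023438)
plate [538.6 164.4  40. ] [array([524.1, 134. ,  40. ]), array([553.1, 194.8,  40. ])]
[[482.8 212.   28. ]
 [586.7 220.5  28. ]
 [597.7 116.1  28. ]
 [491.4 107.3  28. ]] [539.6 164.   28. ]
hand [608.8 133.1 209. ] [609.1 133.  217. ]
```

View pics/w4c.png

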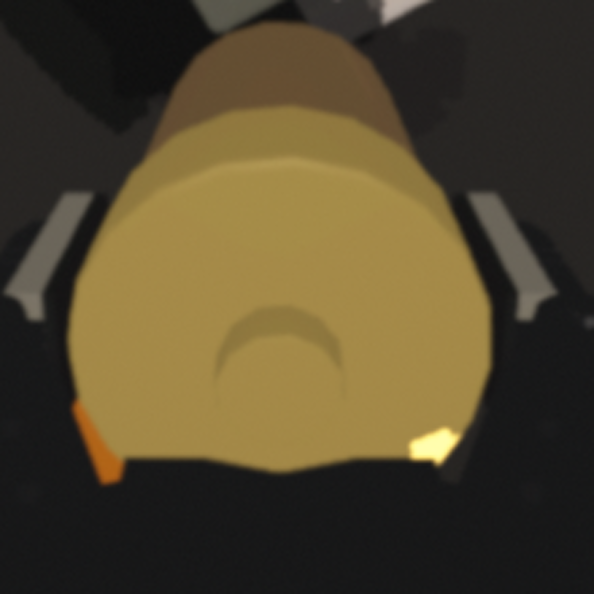

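```bash
python3 - <<'E'
from h import *
np.set_printoptions(precision=1,suppress=True)
w=pickle.load(open("wrist4.pkl","rb"))
a=atz(w,(283.5,309),209); b=atz(w,(283.5,325),217); print(a,b)
hand=(a+b)/2; tgt=np.array([539.3,164,0]); D=tgt-hand; y=-.4455
print((np.cos(y)*D[0]+np.sin(y)*D[1])/10,(-np.sin(y)*D[0]+np.cos(y)*D[1])/10)
E
```

```text
[611.5 131.6 209. ] [612.8 131.  217. ]
-7.982398070369184 -0.18995806347466307
```

```bash
python3 -m inch '[0.3,-2,0,0,0,0,0, 0.3,-4.5,0,-0.1,0,0,0, 0.3,-7,0,-0.2,0,0,0, 0.3,-8,1,-0.2,0,0,0, 0.3,-8,3,-0.2,0,0,0, 0.3,-8,5,-0.2,0,0,0, 0.3,-8,6,-0.2,0,0,0, 0.3,-8,6.3,-0.2,0,0,0, 0.3,-8,6.3,-0.2,0,0,0, 0.3,-8,6.3,-0.2,0,0,0]'
python3 - <<'E'
from h import *
from cell import imaging,ctrl
np.set_printoptions(precision=1,suppress=True)
for n in ["side","scene"]:
  w=imaging.get_image(n); x,y=proj(w,[540,164,60]).astype(int); c=w["img"][y-60:y+60,x-80:x+80,::-1]
  cv2.imwrite(f"pics/{n}5.png",cv2.resize(c,None,fx=4,fy=4,interpolation=cv2.INTER_CUBIC))
s=ctrl.read_state();print(s["eef_pos"],s["tool_rot"],s["force"],s["torque"])
E
```

```text
clock: 6.9
eef_pos: [540.3, 163.3, 109.0]
tool_rot: [-1.57, -0.001, -0.447]
force: [-0.3, 0.3, -2.3]
width: 60.5
[540.3 163.1 109.1] [-1.6 -0.  -0.4] [ 0.9 -0.2 -2.6] [0. 0. 0.]
```

View pics/side5.png

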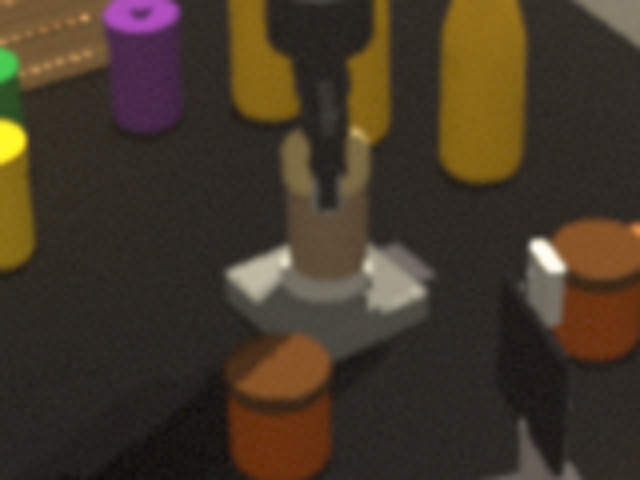

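View pics/scene5.png

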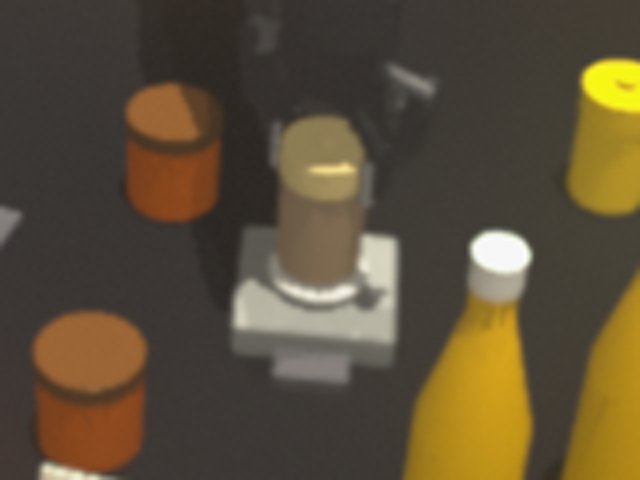

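Both views show the jar centred above the plate. Now I press in steps.

```bash
python3 -m inch '[0.3,0,0.4,0,0,0,0, 0.3,0,0.7,0,0,0,0, 0.3,0,0.8,0,0,0,0, 0.3,0,1.1,0,0,0,0, 0.3,0,1.3,0,0,0,0, 0.3,0,1.5,0,0,0,0, 0.3,0,1.5,0,0,0,0, 0.3,0,1.5,0,0,0,0]'
```

```text
clock: 7.8
eef_pos: [540.2, 162.9, 94.5]
tool_rot: [-1.57, -0.001, -0.448]
force: [-1.7, -1.0, 9.2]
width: 60.7
```

```bash
python3 -m inch '[0.3,0,0.2,0,0,0,0, 0.3,0,0.3,0,0,0,0, 0.3,0,0.4,0,0,0,0, 0.3,0,0.5,0,0,0,0, 0.3,0,0.5,0,0,0,0, 0.3,0,0.5,0,0,0,0, 0.3,0,0.5,0,0,0,0,0.3,0,0.5,0,0,0,0]'
python3 - <<'E'
from cell import ctrl
s=ctrl.read_state();print(s["eef_pos"],s["force"])
E
```

```text
clock: 8.6
eef_pos: [540.6, 162.7, 92.0]
tool_rot: [-1.569, -0.002, -0.448]
force: [-6.1, -1.6, 29.5]
width: 60.5
[540.63282035 162.73512625  92.01391121] [-6.07434752 -1.62939041 29.51759413]
```

```bash
python3 -m inch '[0.3,0,-0.2,0,0,0,0, 0.3,0,-0.4,0,0,0,0, 0.3,0,-0.6,0,0,0,0, 0.3,0,-0.8,0,0,0,0, 0.3,0,-1,0,0,0,0, 0.3,0,-1.2,0,0,0,0, 0.3,0,-1.2,0,0,0,0,0.3,0,-1.2,0,0,0,0,0.3,0,-1.2,0,0,0,0]'
```

```text
clock: 9.5
eef_pos: [540.1, 162.9, 101.1]
tool_rot: [-1.57, -0.001, -0.448]
force: [-1.1, -0.9, 5.6]
width: 60.9
```

```bash
python3 -m inch '[0.3,0,-0.05,0,0,0,0, 0.3,0,-0.1,0,0,0,0, 0.3,0,-0.1,0,0,0,0, 0.8,0,-0.1,0,0,0,0, 0.9,0,-0.1,0,0,0,0, 1,0,-0.1,0,0,0,0, 1,0,-0.1,0,0,0,0, 1,0,-0.1,0,0,0,0, 1,0,-0.1,0,0,0,0, 1,0,-0.1,0,0,0,0]'
python3 - <<'E'
from h import *
from cell import imaging,ctrl
for n in ["wrist"]:
  w=imaging.get_image(n); cv2.imwrite(f"pics/{n}6.png",w["img"][:,:,::-1])
print(ctrl.read_state()["width"])
E
```

```text
clock: 10.5
eef_pos: [539.7, 162.9, 101.3]
tool_rot: [-1.571, 0.0, -0.448]
force: [-0.7, -0.2, -0.0]
width: 85.6
85.19294453013148
```

View pics/wrist6.png

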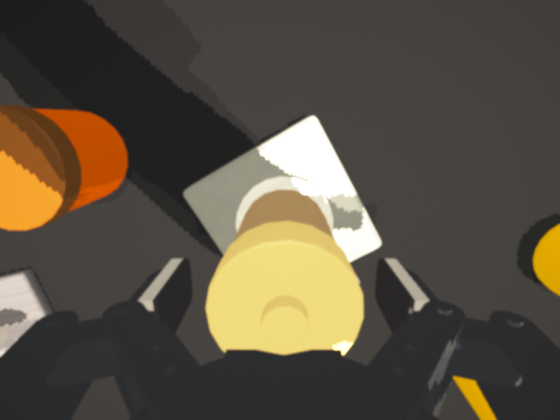

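Jar released and standing with clear gaps to both fingers. Retreating straight up.

```bash
python3 -m inch '[1,0,-0.5,0,0,0,0, 1,0,-2,0,0,0,0, 1,0,-4,0,0,0,0, 1,0,-7,0,0,0,0, 1,0,-10,0,0,0,0, 1,0,-13,0,0,0,0, 1,0,-16,0,0,0,0, 1,0,-17,0,0,0,0, 1,0,-18,0,0,0,0, 1,0,-18,0,0,0,0, 1,0,-18,0,0,0,0]'
python3 - <<'E'
from h import *
from cell import imaging,ctrl
for n in ["wrist","scene","side"]:
  w=imaging.get_image(n); cv2.imwrite(f"pics/{n}7.png",w["img"][:,:,::-1]);pickle.dump(w,open(n+"7.pkl","wb"))
s=ctrl.read_state();print(s["eef_pos"],s["tool_rot"],s["qpos"])
E
```

```text
clock: 11.65
eef_pos: [539.1, 162.7, 280.2]
tool_rot: [-1.572, 0.001, -0.448]
force: [0.1, 0.5, -0.4]
width: 85.3
[539.03551064 162.68704361 280.01102566] [-1.57256636  0.00181602 -0.44777645] [-0.35576584  0.45100109  0.01908503  1.70053795 -0.00997391  0.9926836
  0.78990423]
```

View pics/wrist7.png

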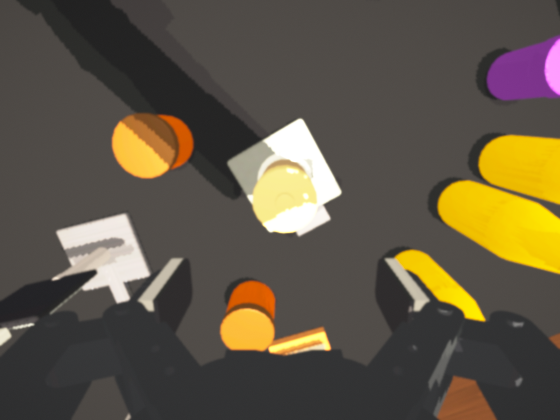

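View pics/side7.png

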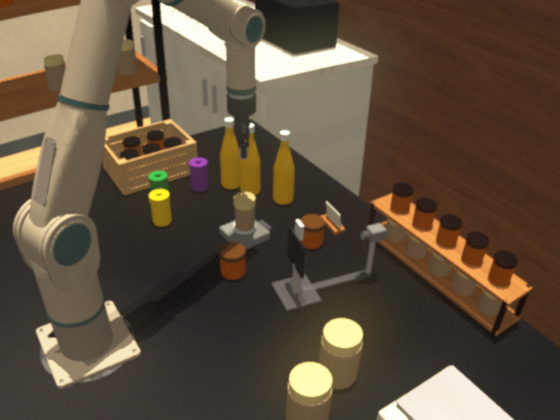

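The side and wrist views show the jar upright on the plate with its neighbours unmoved. Moving above the mirror tab and turning 76° about tool y.

```bash
python3 -m inch '[1,0.6,-0.5,-1.3,0,4,0, 1,1.7,-1,-4,0,11,0, 1,2.9,-1.5,-6.6,0,18,0, 1,4,-2,-9.2,0,26,0, 1,5.1,-2,-11.8,0,34,0, 1,6.3,-2,-14.4,0,42,0, 1,7.4,-2,-17,0,50,0, 1,8.6,-2,-19.7,0,57,0, 1,9.7,-2,-22.3,0,64,0, 1,10.9,-2,-25,0,70,0, 1,11.4,-2,-26.2,0,76,0, 1,11.4,-2,-26.2,0,76,0]'
python3 - <<'E'
from h import *
from cell import imaging,ctrl
for n in ["wrist"]:
  w=imaging.get_image(n); cv2.imwrite(f"pics/{n}8.png",w["img"][:,:,::-1]);pickle.dump(w,open(n+"8.pkl","wb"))
s=ctrl.read_state();print(s["eef_pos"],s["tool_rot"],s["qpos"],s["width"])
E
```

```text
clock: 13.0
eef_pos: [528.2, -125.2, 300.6]
tool_rot: [-1.572, -0.002, -1.779]
force: [-0.7, 0.4, 0.4]
width: 85.3
[ 528.62774883 -123.03294068  300.6008633 ] [-1.57219502e+00 -2.62182025e-04 -1.77393078e+00] [-0.10127696  0.42267975  0.406776    1.7326103  -0.19041845  1.0267516
  0.16961699] 85.85379397278406
```

View pics/wrist8.png

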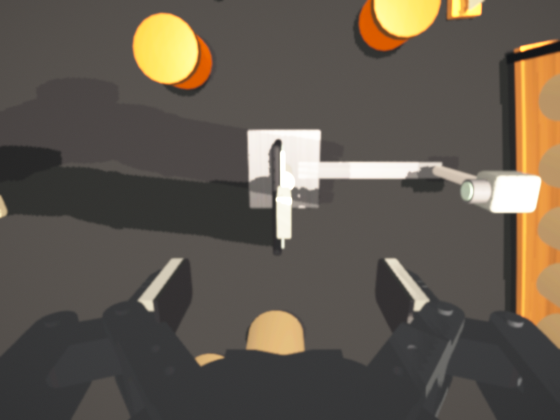

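The tab is at about (284,215) between the fingers, edge-on, with the jaw axis along the rail. Now I measure the stand's yaw from this view.

```bash
python3 - <<'E'
from h import *
w=pickle.load(open("wrist8.pkl","rb"))
a=w["img"][115:260,235:350,::-1]; cv2.imwrite("pics/w8a.png",cv2.resize(a,None,fx=4.1,fy=4.1,interpolation=cv2.INTER_CUBIC))
a=w["img"][130:230,400:560,::-1]; cv2.imwrite("pics/w8b.png",cv2.resize(a,None,fx=5,fy=5,interpolation=cv2.INTER_CUBIC))
E
```

```text
(no output)
```

View pics/w8a.png

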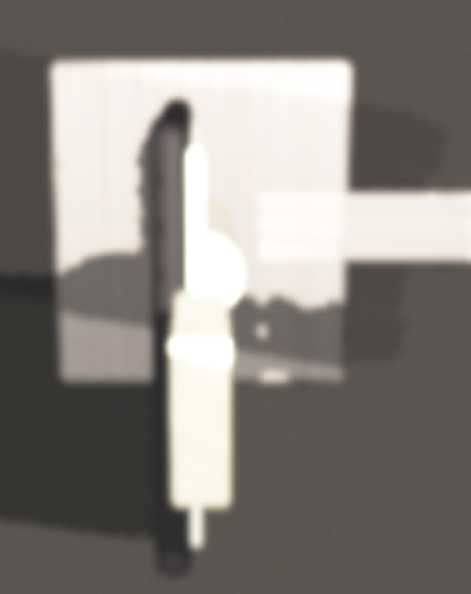

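View pics/w8b.png

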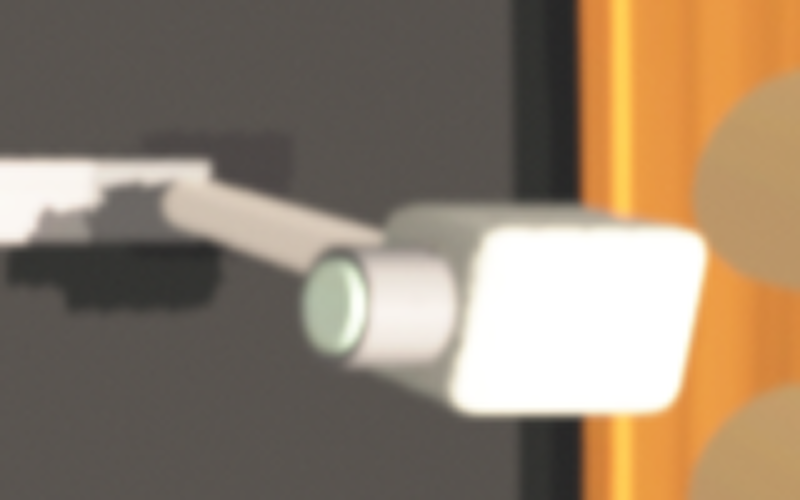

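```bash
python3 - <<'E'
from h import *
np.set_printoptions(precision=1,suppress=True)
w=pickle.load(open("wrist8.pkl","rb"))
A=lambda p:(235+p[0]/4.1,115+p[1]/4.1)
B=lambda p:(400+p[0]/5,130+p[1]/5)
tab=atz(w,A((201.5,427)),234); lens=atz(w,B((330,300)),145); print(tab,lens,lens-tab,np.arctan2(*(lens-tab)[[1,0]]))
c=np.array([atz(w,A(p),12) for p in [(52,62),(352,62),(345,380),(60,380)]]);print(c,c.mean(0))
r1=atz(w,A((345,227)),12);r2=atz(w,B((210,202)),12);print(r1,r2,np.arctan2(*(r2-r1)[[1,0]]))
for i,j in [(0,1),(3,2),(1,2),(0,3)]:
    d=c[j]-c[i];print(np.arctan2(d[1],d[0]), np.linalg.norm(d))
# tab edge direction
t1=atz(w,A((201.5,345)),234);t2=atz(w,A((201.5,508)),234);print(t1,t2,np.arctan2(*(t2-t1)[[1,0]])+np.pi/2)
w7=pickle.load(open("wrist7.pkl","rb")); im=w7["img"][110:250,220:350,::-1]; cv2.imwrite("pics/w7c.png",cv2.resize(im,None,fx=4,fy=4,interpolation=cv2.INTER_CUBIC))
E
```

```text
[ 528.4 -123.   234. ] [ 704.8 -158.4  145. ] [176.4 -35.4 -89. ] -0.198276977466504
[[ 491.8  -59.5   12. ]
 [ 588.1  -79.8   12. ]
 [ 566.7 -186.    12. ]
 [ 469.  -165.4   12. ]] [ 528.9 -122.6   12. ]
[ 576.2 -132.9   12. ] [ 745.1 -168.    12. ] -0.20508803790934016
-0.20780874573591418 98.40779007156435
-0.2073889862722231 99.87855543014861
-1.7694997880116123 108.30976092257976
-1.7830775072876979 108.34827977132454
[ 531.4 -108.7  234. ] [ 525.3 -137.5  234. ] -0.20718365885721823
```

View pics/w7c.png

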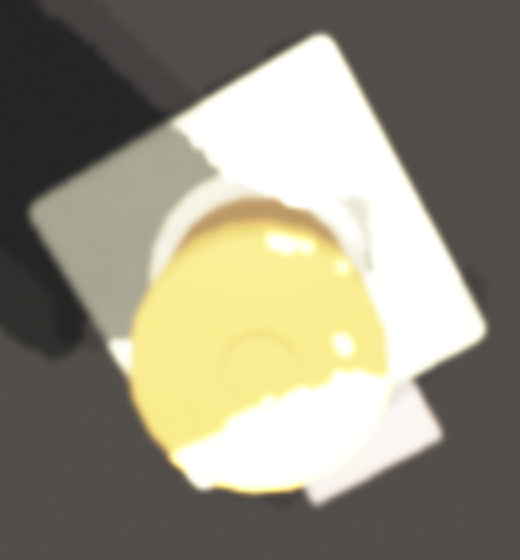

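```bash
python3 - <<'E'
from h import *
np.set_printoptions(precision=1,suppress=True)
w=pickle.load(open("wrist7.pkl","rb"))
a=atz(w,(284.9,200.7),140);b=atz(w,(284.8,202.5),148);print(a,b)
j=(a+b)/2; d=j-np.array([528.5,-122.9,0]); t=np.arctan2(d[1],d[0]);n=(t-.2065)/2; print(t,n,"turn",n+.2065,np.degrees(n+.2065), "yaw target",n-np.pi/2)
E
```

```text
[541.3 162.9 140. ] [540.9 162.9 148. ]
1.5267791978785716 0.6601395989392859 turn 0.8666395989392859 49.654791378131414 yaw target -0.9106567278556107
```

```bash
python3 -m inch '[1,0,0.5,0,0,0,0, 1,0,2,0,0,0,0, 1,0,4,0,0,0,0, 1,0,6,0,0,0,0, 1,0,8,0,0,0,0, 1,0,9.4,0,0,0,0, 1,0,9.7,0,0,0,0, 1,0,9.7,0,0,0,0, 0.6,0,9.7,0,0,0,0, 0.4,0,9.7,0,0,0,0]'
python3 - <<'E'
from h import *
from cell import imaging,ctrl
for n in ["wrist"]:
  w=imaging.get_image(n); cv2.imwrite(f"pics/{n}9.png",w["img"][:,:,::-1]);pickle.dump(w,open(n+"9.pkl","wb"))
s=ctrl.read_state();print(s["eef_pos"],s["tool_rot"],s["qpos"],s["width"])
E
```

```text
clock: 14.05
eef_pos: [529.6, -122.6, 205.1]
tool_rot: [-1.569, 0.0, -1.774]
force: [0.8, -0.0, -0.4]
width: 58.6
[ 529.54699665 -122.59245162  205.02921711] [-1.56930649e+00  2.17201381e-04 -1.77379749e+00] [-0.06547162  0.53169772  0.36207134  1.85436586 -0.25366874  0.79909279
  0.22568675] 51.76862144892386
```

View pics/wrist9.png

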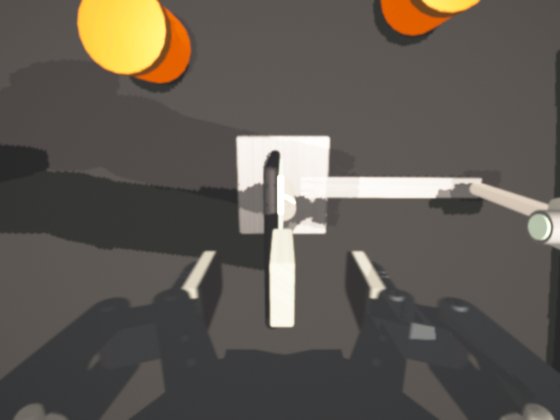

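Tab centred between the pads at (283,280). Closing.

```bash
python3 -m inch '[0.2,0,0,0,0,0,0, 0.1,0,0,0,0,0,0, 0,0,0,0,0,0,0, 0,0,0,0,0,0,0, 0,0,0,0,0,0,0, 0,0,0,0,0,0,0, 0,0,0,0,0,0,0, 0,0,0,0,0,0,0]'
python3 - <<'E'
from cell import ctrl
s=ctrl.read_state();print(s["eef_pos"],s["tool_rot"],s["force"],s["torque"],s["width"],s["qpos"])
E
```

```text
clock: 14.9
eef_pos: [529.0, -122.7, 204.6]
tool_rot: [-1.571, 0.0, -1.774]
force: [-2.1, 1.3, 4.9]
width: 9.0
[ 528.95955041 -122.67039861  204.61334953] [-1.57076596e+00  2.03349806e-04 -1.77437290e+00] [-2.12008482  1.29140454  4.88656661] [ 0.11706128  0.37724765 -0.00898059] 9.047199405191165 [-0.06512187  0.53221546  0.36209962  1.85492521 -0.25369094  0.79952166
  0.22560159]
```

```bash
python3 -m inch '[0,0,0,0,0,-2,0, 0,0,0,0,0,-6,0, 0,0,0,0,0,-11,0, 0,0,0,0,0,-16,0, 0,0,0,0,0,-21,0, 0,0,0,0,0,-26,0, 0,0,0,0,0,-31,0, 0,0,0,0,0,-36,0, 0,0,0,0,0,-41,0, 0,0,0,0,0,-45,0, 0,0,0,0,0,-48,0, 0,0,0,0,0,-49.5,0]'
python3 -m inch '[0,0,0,0,0,0,0, 0,0,0,0,0,0,0, 0,0,0,0,0,0,0, 0,0,0,0,0,0,0]'
python3 - <<'E'
from h import *
from cell import imaging,ctrl
for n in ["wrist","scene","side"]:
  w=imaging.get_image(n); cv2.imwrite(f"pics/{n}10.png",w["img"][:,:,::-1]);pickle.dump(w,open(n+"10.pkl","wb"))
s=ctrl.read_state();print(s["eef_pos"],s["tool_rot"],s["force"],s["torque"],s["width"])
E
```

```text
clock: 16.1
eef_pos: [528.7, -122.7, 204.6]
tool_rot: [-1.571, 0.001, -0.909]
force: [-3.2, 0.1, 5.6]
width: 9.1
clock: 16.5
eef_pos: [528.7, -122.7, 204.6]
tool_rot: [-1.571, 0.0, -0.911]
force: [-2.5, 1.1, 5.0]
width: 9.2
[ 528.68385472 -122.70225419  204.61461792] [-1.57103616e+00  4.03330565e-04 -9.10775156e-01] [-3.30241845  1.24361149  6.89713648] [ 0.12471943  0.3906607  -0.02044461] 8.7756595387609
```

View pics/wrist10.png

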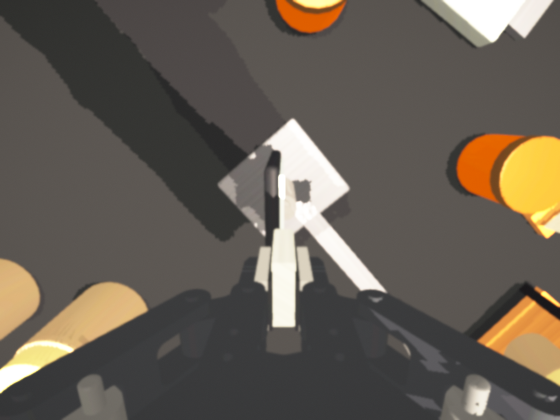

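View pics/scene10.png

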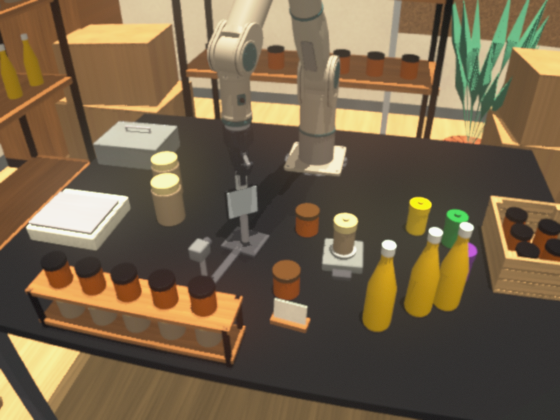

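View pics/side10.png

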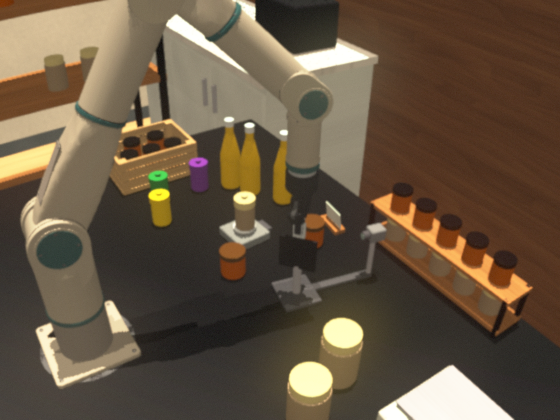

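The wrist view shows the tab flat between the pads at (284,280), exactly along the tool axis, at yaw −0.911 (target −0.911). Scene and side show the jar upright and centred on the raised plate, and the other goods unmoved. Handing in.

```bash
python3 - <<'E'
from cell import ctrl, finish_job
s=ctrl.read_state();print(s["clock"],abs(s["qd"]).max(),s["width"])
print(finish_job())
E
```

```text
16.65 0.0011785457318956804 8.7756595387609
the job is handed in; nothing more can be done
None
```

I carried out all the steps and handed the job in at 16.65 s; it gave no verdict.

- **Jar and plate:** I gripped the beige button jar by its lid and pressed it down until the tool read about 30 N and had sunk about 10 mm. I then let the plate come up and released the jar. It stands upright, and I measured it at about (541, 163) mm against a plate centre of about (539, 164) mm.
- **Mirror:** I gripped the tab and turned it about 49.5°, to a tool yaw of −0.911 rad. That is the yaw I calculated for centring the button. I am still holding it, with the fingers at about 9 mm and the arm still.
- **Last checks:** In the final pictures the tab lies flat between the pads, the jar is upright, and the other goods look where they started.
- **Disagreements:** The first side and scene camera measurements of the jar differed by about 10 mm, so I used the wrist camera for the jar and plate positions. Stand yaw from the base edges, rail and tab came out between −0.20 and −0.21 rad; I used −0.2065.
- **Not checked directly:** I inferred the plate's travel from tool height and force, and never saw the reflected sight line itself.

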